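# Rack the mixed-up impact sockets by size

## Task

Move the four impact sockets from the wooden tray to the pocket rack, one at a time from the widest socket down to the narrowest, standing each one upright on the floor of the pocket of its own size rank (widest socket in the widest pocket, and so on). Leave them released and at rest, and do not knock over the jar or the tin.

Things in the scene. Friction and masses are not known exactly. Their poses are not given: they have to be found in the camera images.
- socket_xl: the widest impact socket: loose, round, dark steel, nose (below) 52 mm across, top 36 mm a cylinder 40 mm across to grip, 80 mm tall, under 0.75 kg. Origin: centre of its underside, z up its axis. Upright in any bay of the four-bay wooden tray (bays 61 x 62 mm in one row, 67 mm spacing; floor 6 mm, rim 30 mm above the bench). Best gripped across the row.
- socket_l: the second widest impact socket: loose, round, dark steel, nose (below) 42 mm across, top 36 mm a cylinder 33 mm across to grip, 74 mm tall, under 0.75 kg. Origin: centre of its underside, z up its axis. Upright in any bay of the four-bay wooden tray (bays 61 x 62 mm in one row, 67 mm spacing; floor 6 mm, rim 30 mm above the bench). Best gripped across the row.
- socket_m: the second narrowest impact socket: loose, round, dark steel, nose (below) 32 mm across, top 36 mm a cylinder 27 mm across to grip, 68 mm tall, under 0.75 kg. Origin: centre of its underside, z up its axis. Upright in any bay of the four-bay wooden tray (bays 61 x 62 mm in one row, 67 mm spacing; floor 6 mm, rim 30 mm above the bench). Best gripped across the row.
- socket_s: the narrowest impact socket: loose, round, dark steel, plain cylinder 22 mm across, 64 mm tall, under 0.75 kg. Origin: centre of its underside, z up its axis. Upright in any bay of the four-bay wooden tray (bays 61 x 62 mm in one row, 67 mm spacing; floor 6 mm, rim 30 mm above the bench). Best gripped across the row.
- pocket_xl: fixed wooden block with the widest round pocket: 78 x 78 x 24 mm, pocket 64 mm across, 16 mm deep, black floor 8 mm above the block's underside. Origin: centre of its underside, 12 mm above the bench on the rack board (92 x 332 mm); z up, y along the row of four blocks (82 mm spacing, any order), x across it.
- pocket_l: fixed wooden block with the second widest round pocket: 78 x 78 x 24 mm, pocket 54 mm across, 16 mm deep, black floor 8 mm above the block's underside. Origin: centre of its underside, 12 mm above the bench on the rack board (92 x 332 mm); z up, y along the row of four blocks (82 mm spacing, any order), x across it.
- pocket_m: fixed wooden block with the second narrowest round pocket: 78 x 78 x 24 mm, pocket 44 mm across, 16 mm deep, black floor 8 mm above the block's underside. Origin: centre of its underside, 12 mm above the bench on the rack board (92 x 332 mm); z up, y along the row of four blocks (82 mm spacing, any order), x across it.
- pocket_s: fixed wooden block with the narrowest round pocket: 78 x 78 x 24 mm, pocket 34 mm across, 16 mm deep, black floor 8 mm above the block's underside. Origin: centre of its underside, 12 mm above the bench on the rack board (92 x 332 mm); z up, y along the row of four blocks (82 mm spacing, any order), x across it.
- jar: bystander: round amber glass jar with a steel lid, 68 mm in diameter, 85 mm tall, standing at the far side of the bench. Origin at the centre of its underside, z up.
- tin: bystander: round blue tin, 80 mm in diameter, 60 mm tall, standing just behind the pocket rack. Origin at the centre of its underside, z up.
Things that resemble listed ones, but are neither listed nor needed, are in the scene too. Leave any turquoise look-alike of the socket_l alone.

How it is judged:
On the way, in this order (a step that is already met when the one before it is completed fails the run):
1. the widest socket stands in its own pocket, let go (horizontal distance between socket_xl and pocket_xl below 0.009 m and z of socket_xl in the frame of pocket_xl between 0.004 and 0.012 m and angle between socket_xl's own z axis and vertical below 0.12 rad and contact force between socket_xl and the fingers below 0.2 N), for 0.2 s.
2. the second widest socket stands in its own pocket, let go (horizontal distance between socket_l and pocket_l below 0.009 m and z of socket_l in the frame of pocket_l between 0.004 and 0.012 m and angle between socket_l's own z axis and vertical below 0.12 rad and contact force between socket_l and the fingers below 0.2 N), for 0.2 s.
3. the second narrowest socket stands in its own pocket, let go (horizontal distance between socket_m and pocket_m below 0.009 m and z of socket_m in the frame of pocket_m between 0.004 and 0.012 m and angle between socket_m's own z axis and vertical below 0.12 rad and contact force between socket_m and the fingers below 0.2 N), for 0.2 s.
4. the narrowest socket stands in its own pocket, let go (horizontal distance between socket_s and pocket_s below 0.009 m and z of socket_s in the frame of pocket_s between 0.004 and 0.012 m and angle between socket_s's own z axis and vertical below 0.12 rad and contact force between socket_s and the fingers below 0.2 N), for 0.2 s.
At the end, for the whole second after the job is handed in: All four sockets stand upright (within 0.12 rad) on the floors of their own pockets: each socket's axis within 9 mm of its pocket's centre and its underside 4 to 12 mm above the block's underside (the pocket floor is at 8 mm), at rest (horizontal distance between socket_xl and pocket_xl below 0.009 m and z of socket_xl in the frame of pocket_xl between 0.004 and 0.012 m and angle between each of socket_xl, socket_l, socket_m, socket_s's own z axis and vertical below 0.12 rad and linear speed of each of socket_xl, socket_l, socket_m, socket_s below 0.02 m/s and horizontal distance between socket_l and pocket_l below 0.009 m and z of socket_l in the frame of pocket_l between 0.004 and 0.012 m and horizontal distance between socket_m and pocket_m below 0.009 m and z of socket_m in the frame of pocket_m between 0.004 and 0.012 m and horizontal distance between socket_s and pocket_s below 0.009 m and z of socket_s in the frame of pocket_s between 0.004 and 0.012 m); the robot touches nothing.
It fails at once if the jar is knocked over (tilted beyond 0.6 rad) (angle between jar's own z axis and vertical above 0.6 rad).
It fails at once if the tin is knocked over (tilted beyond 0.6 rad) (angle between tin's own z axis and vertical above 0.6 rad).
It also fails if it takes over 120 s, if anything falls off the work surface, if the arm or the gripper's body presses on something with over 40 N, if the wrist force passes 120 N, or if a joint passes its speed limit or range.

## Robot

A 7-joint arm with a two-finger parallel gripper is mounted at the origin on the work surface. World frame = base frame: x ahead of the robot, y to its left, z up, the work surface at z = 0. Lengths are in m, angles in rad, forces in N, time in s.
With the tool pointing down it reaches from about 0.425 to 0.875 m from the base axis. Payload 4.7 kg.
Tool frame: the origin (TCP) lies at the very end of the fingers, on their centre line; the grasp point (between the pads) lies 19 mm behind it (arm.grip_point_offset is the z of the grasp point in the tool frame, in m); z points along the fingers, x is the direction in which the jaws open and shut, and the axes are right-handed (so a half turn about z gives the same grasp; the last joint's range is limited). The gripper opens to 87 mm and grips with 3 to 60 N. Pads are 19 mm wide; open, the fingers measure 117 mm over their backs; the gripper's body (75 mm by 190 mm) begins 51 mm behind the grasp point.
Start: joints at [1.301, 0.321, -0.07, 1.45, 0.023, 1.371, -0.057], TCP at [0.182, -0.624, 0.191] pointing down, gripper open.
Joint ranges: [-2.86, 2.86], [-0.3, 2.09], [-1.38, 1.24], [0.06, 2.45], [-1.56, 4.7], [0.09, 2.05], [-2.69, 2.69]. Speed limits (rad/s): [2.57, 2.57, 3.14, 3.14, 3.14, 3.14, 3.14].

## Interface

Orientations are given as a rotation vector (axis times angle).
In Python, from cell import arm gives the robot as it stands. Calls block until the motion is done:
- arm.goto(position, orientation): joint-space move of the TCP to a pose.
- arm.move_linear(position, ori=None, rate=0.15, max_force=None): straight line of the TCP; ori=None keeps the orientation; rate is the mean speed in m/s. With max_force (N) it stops when the force on the tool has changed by that much, and returns True; else False.
- arm.move_j(angles): joint-space move.
- arm.command_gripper(opening, effort=None): opening from 0.0 (shut) to 1.0 (fully open); effort is the grip in N (None keeps the last); returns when the fingers have stopped.
- arm.pause(seconds).
- arm.ik(position, orientation): joint angles nearest the present ones, or None.
- arm.snapshot(name): name is "scene" or "top"; returns a dict with "frame" (384x512x3 uint8, blue, green, red), "z_map" (384x512 float32, m along the optical axis (not along the pixel's ray), 0 where there is no reading), "vfov" (degrees; the focal length in pixels is half the picture's height over the tangent of half this angle, whatever the lens; pixels are square), "cx", "cy" (the principal point, pixels), "k1" (the pictures are not rectified: a ray, as slopes to the right and down, at radius r is drawn at 1 + k1 r^2 times it, then the intrinsics apply), "R" (3x3) and "t" (3): a world point X has camera coordinates R X + t. Camera axes: x right, y down, z forward; pixel columns grow to the right and rows downward; lengths in m; the calibration is good to about 2 mm. A picture is of the moment at which its call begins.
A pose or a line that the arm cannot do raises arm.MotionError and nothing moves.
- arm.finish_job(): hands the job in, once; it reports no verdict.
Readings, each from a call of its own:
- arm.read_t(): time.
- arm.read_qpos(): joint angles.
- arm.read_qvel(): joint speeds.
- arm.read_joint_torque(): joint torques, N m.
- arm.read_ee_pos(): TCP position.
- arm.read_ee_rot(): TCP orientation.
- arm.read_contact_force(): force on the tool from outside, world axes, zero at the start.
- arm.read_ft_torque(): the same for the moment, N m.
- arm.read_grip_width(): opening from 0.0 (shut) to 1.0 (fully open).
Only numpy, scipy, OpenCV 4.12 (cv2) and the standard library are available. Lean on these libraries where they do the work, as an engineer would, in place of code of your own. Each camera call takes 0.05 s, during which the arm holds its last target.

## Working session

There is one attempt and no reset: what is moved stays moved. The work goes in short steps, each a Python script; the robot and the scene stay as the last script left them, time stands still between calls to the robot, and variables do not carry over. Pictures are saved under pics/ and viewed, and the job is handed in when it is done.

```bash
mkdir -p pics; ls; python3 - <<'E'
from cell import arm
import cv2,numpy as np
for n in("scene","top"):
    s=arm.snapshot(n); cv2.imwrite(f"pics/{n}0.png",s["frame"]); np.savez(f"{n}0.npz",**s)
    print(n,s["vfov"],s["cx"],s["cy"],s["k1"],s["R"].round(3).tolist(),s["t"].round(3).tolist())
print(arm.grip_point_offset,arm.read_ee_rot(),arm.read_t())
E
```

```text
pics
scene 55.71522333956136 259.21290895760444 189.42070430474914 -0.11640449673130779 [[-0.482, 0.876, 0.022], [0.483, 0.287, -0.827], [-0.731, -0.389, -0.561]] [0.305, -0.274, 1.348]
top 51.42868392107695 263.6814459535933 190.47930245510693 -0.10521331515306676 [[0.002, -1.0, -0.021], [-0.983, 0.002, -0.185], [0.185, 0.021, -0.983]] [0.024, 0.636, 0.794]
-0.0187 [-2.51253822e+00  1.88434744e+00  2.25842494e-03] 0.1
```

View pics/scene0.png

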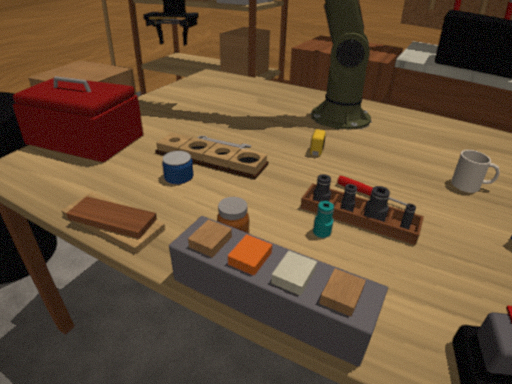

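View pics/top0.png

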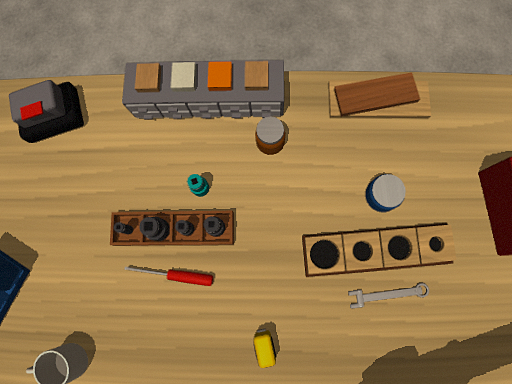

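The top view shows the tray at left, with sockets near (122,228), (153,228), (185,227) and (214,225). The rack is at right, with pockets near (325,253), (363,250), (400,247) and (436,243). The turquoise look-alike is at (198,184), the jar at (270,133) and the tin at (386,192). Next I'll turn these pixels into positions.

```bash
cat > h.py <<'E'
import numpy as np,cv2
def cam(s):
    f=float(192/np.tan(np.radians(float(s["vfov"]))/2))
    return f,float(s["cx"]),float(s["cy"]),float(s["k1"]),s["R"],s["t"]
def rays(s):
    f,cx,cy,k,R,t=cam(s)
    v,u=np.mgrid[:384,:512].astype(float)
    xd=(u-cx)/f; yd=(v-cy)/f
    x,y=xd.copy(),yd.copy()
    for _ in range(20):
        r2=x*x+y*y; x=xd/(1+k*r2); y=yd/(1+k*r2)
    return x,y
def cloud(s):
    x,y=rays(s); z=s["z_map"].astype(float); R,t=s["R"],s["t"]
    P=np.stack([x*z,y*z,z],-1)
    W=(P-t)@R   # R^T (P-t)
    W[z<=0]=np.nan
    return W
def proj(s,X):
    f,cx,cy,k,R,t=cam(s); p=np.atleast_2d(X)@R.T+t; a=p[:,:2]/p[:,2:]; r2=(a**2).sum(1,keepdims=True)
    return a*(1+k*r2)*f+[cx,cy]
def ortho(s,z,x0,x1,y0,y1,res=0.0005):
    "rectify image to plane z; rows: x decreasing, cols: y decreasing"
    xs=np.arange(x1,x0,-res); ys=np.arange(y1,y0,-res)
    Y,X=np.meshgrid(ys,xs)
    uv=proj(s,np.stack([X,Y,np.full_like(X,z)],-1).reshape(-1,3)).reshape(*X.shape,2).astype(np.float32)
    return cv2.remap(s["frame"],uv[...,0],uv[...,1],cv2.INTER_LINEAR)
E
python3 - <<'E'
from h import *
s=dict(np.load("top0.npz")); W=cloud(s)
for n,(u,v) in dict(S=(122,228),XL=(153,228),M=(185,227),L=(214,225),turq=(198,184),p1=(325,253),p2=(363,250),p3=(400,247),p4=(436,243),jar=(270,133),tin=(386,192),bench=(270,230),rim=(137,212),blk=(345,240)).items(): print(n,W[v,u].round(4))
H=W[...,2]
# sockets: points above 45mm within tray region
m=(H>0.048)&(W[...,0]>0.4)&(W[...,0]<0.65)&(W[...,1]>0.02)
n,l,st,c=cv2.connectedComponentsWithStats(m.astype(np.uint8))
for i in range(1,n):
    if st[i,4]<15: continue
    p=W[l==i]; print(st[i],c[i].round(1),np.nanmedian(p,0).round(4),np.nanmax(p[:,2]).round(4), np.ptp(p,axis=0).round(4))
# rack top
m=(abs(H-0.036)<0.006)&(W[...,1]<-0.02)&(W[...,1]>-0.5)&(W[...,0]<0.6)&(W[...,0]>0.3)
n,l,st,c=cv2.connectedComponentsWithStats(m.astype(np.uint8))
i=1+st[1:,4].argmax(); p=W[l==i]; print(p.mean(0),st[i]); print(cv2.minAreaRect((p[:,:2]*1000).astype(np.float32)))
m=(abs(H-0.030)<0.005)&(W[...,1]>0.0)&(W[...,1]<0.4)&(W[...,0]<0.6)&(W[...,0]>0.42)
n,l,st,c=cv2.connectedComponentsWithStats(m.astype(np.uint8))
i=1+st[1:,4].argmax(); p=W[l==i]; print(p.mean(0),st[i]); print(cv2.minAreaRect((p[:,:2]*1000).astype(np.float32)))
a=ortho(s,0.036,0.40,0.60,-0.42,-0.02); cv2.imwrite("pics/rack.png",a)
a=ortho(s,0.070,0.42,0.62,0.03,0.36); cv2.imwrite("pics/tray.png",a)
E
```

```text
S [0.554  0.3248 0.0701]
XL [0.5529 0.2522 0.0869]
M [0.5566 0.1883 0.0728]
L [0.5602 0.1263 0.0806]
turq [0.6484 0.1639 0.0721]
p1 [ 0.5049 -0.1089  0.0193]
p2 [ 0.5109 -0.192   0.0219]
p3 [ 0.5169 -0.2749  0.0199]
p4 [ 0.5247 -0.3565  0.0209]
jar [0.7564 0.0105 0.0856]
tin [ 0.6331 -0.2389  0.0571]
bench [ 5.571e-01  1.120e-02 -4.000e-04]
rim [0.5937 0.3081 0.0293]
blk [ 0.5321 -0.1508  0.0344]
[187 183  16   8  86] [195.  186.4] [0.6437 0.1705 0.0728] 0.0774 [0.0116 0.0297 0.0292]
[140 217  26  22 405] [151.5 227.2] [0.555  0.2571 0.0847] 0.0891 [0.0454 0.0441 0.0411]
[203 216  18  17 229] [211.6 224.5] [0.5621 0.1312 0.0795] 0.0838 [0.033  0.033  0.0346]
[175 220  16  14 163] [182.3 226.4] [0.5584 0.1944 0.0734] 0.0772 [0.0265 0.0275 0.0282]
[114 222  13  11 104] [119.8 227.2] [0.5561 0.3312 0.0688] 0.0734 [0.0208 0.0205 0.0245]
[  0 257  16  35 348] [  5.5 273.7] [0.4529 0.5844 0.0671] 0.1037 [0.0747 0.0428 0.0556]
[ 0.51379388 -0.24145172  0.03574971] [ 305  225  151   49 3612]
((512.6067504882812, -228.6731414794922), (79.59101867675781, 325.41314697265625), 4.98543119430542)
[0.55854661 0.22984322 0.02919392] [ 110  211  123   35 1047]
((558.694091796875, 231.03860473632812), (74.90263366699219, 273.7015686035156), 0.6577365398406982)
```

```bash
python3 - <<'E'
from h import *
s=dict(np.load("top0.npz")); W=cloud(s); H=W[...,2]
def circfit(p):
    A=np.c_[2*p,np.ones(len(p))]; b=(p**2).sum(1); q=np.linalg.lstsq(A,b,rcond=None)[0]; return q[0],q[1],np.sqrt(q[2]+q[0]**2+q[1]**2)
# pockets: dark in ortho at z=.036: fit pocket mouth circle
x1,y1,res=0.60,-0.02,0.0005
a=ortho(s,0.036,0.40,x1,-0.42,y1,res); g=cv2.cvtColor(a,cv2.COLOR_BGR2GRAY)
ct,_=cv2.findContours((g<60).astype(np.uint8),cv2.RETR_EXTERNAL,cv2.CHAIN_APPROX_NONE)
for c in ct:
    if cv2.contourArea(c)<900: continue
    (u,v),r=cv2.minEnclosingCircle(c); e=cv2.fitEllipse(c)
    print("pocket dark",(x1-e[0][1]*res).__round__(4),(y1-e[0][0]*res).__round__(4),np.round(np.array(e[1])*res,4), "enc",round(x1-v*res,4),round(y1-u*res,4),2*r*res)
for nm,zt,c in(("XL",.086,(.555,.257)),("L",.080,(.562,.131)),("M",.074,(.558,.194)),("S",.070,(.556,.331))):
    m=(abs(H-zt)<.004)&(np.hypot(W[...,0]-c[0],W[...,1]-c[1])<.03)
    p=W[m][:,:2].astype(np.float32); h=cv2.convexHull(p)[:,0]
    print(nm,cv2.minEnclosingCircle(p),circfit(h),len(p),np.median(W[m][:,2]))
E
```

```text
pocket dark 0.5085 -0.1865 [0.0396 0.0423] enc 0.5087 -0.1868 0.043018714904785156
pocket dark 0.5024 -0.1046 [0.0603 0.0615] enc 0.5024 -0.1046 0.06248659133911133
pocket dark 0.5218 -0.349 [0.0277 0.0322] enc 0.5229 -0.35 0.03246859359741211
pocket dark 0.5152 -0.2677 [0.0494 0.0519] enc 0.5158 -0.2684 0.05276631546020508
pocket dark 0.5129 -0.2281 [0.091  0.4842] enc 0.5118 -0.2211 0.33160888671875
XL ((0.5568262338638306, 0.2641845643520355), 0.02050882577896118) (np.float64(0.557019897413265), np.float64(0.26322355356034993), np.float64(0.0192485672196299)) 272 0.08563298738738764
L ((0.5627875924110413, 0.13325358927249908), 0.016563424840569496) (np.float64(0.5627263760074485), np.float64(0.1333965920138182), np.float64(0.015935134143042)) 195 0.07992941771630317
M ((0.5588823556900024, 0.1963433027267456), 0.013999014161527157) (np.float64(0.5583561915811412), np.float64(0.1963326177538735), np.float64(0.013167075513739995)) 134 0.07357726066871256
S ((0.5569005012512207, 0.33282122015953064), 0.010670755058526993) (np.float64(0.5570684219482736), np.float64(0.3334603127669372), np.float64(0.009879153707013503)) 75 0.06944205828315846
```

View pics/rack.png

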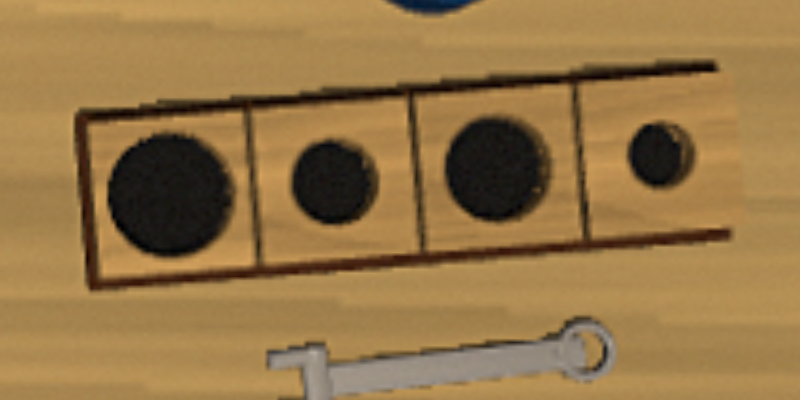

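View pics/tray.png

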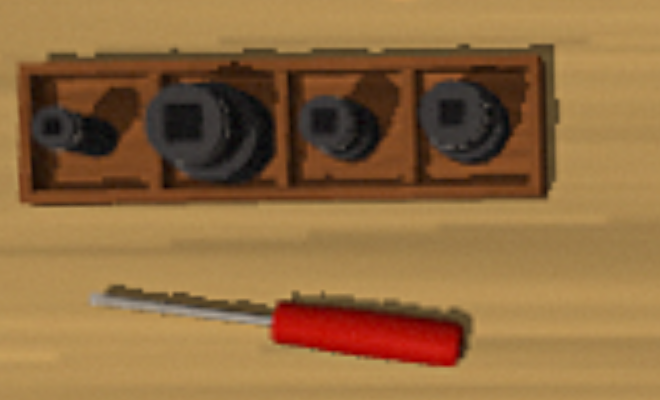

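Pockets run XL, M, L, S in the direction of -y, with 82 mm spacing and 4.7° yaw. From the mouth outlines, their centres are XL (.5023,-.1055), M (.509,-.1875), L (.5155,-.2688) and S (.5225,-.3505). I'll grip the XL socket first and lift it as a check.

```bash
cat > job.py <<'E'
from h import *
from cell import arm
from scipy.spatial.transform import Rotation as Ro
S=dict(XL=(.5568,.2638,.080),L=(.5628,.1333,.074),M=(.5587,.1963,.068),S=(.557,.333,.064))
D=dict(XL=.040,L=.033,M=.027,S=.022)
P=dict(XL=(.5023,-.1055),M=(.509,-.1875),L=(.5155,-.2688),S=(.5225,-.3505))
UP=.21
def ori(p):
    q=arm.read_qpos(); best=None
    for yaw in(0,np.pi):
        o=(Ro.from_euler('z',yaw)*Ro.from_rotvec([np.pi,0,0])).as_rotvec()
        j=arm.ik(p,o)
        if j is not None:
            c=np.abs(np.array(j)-q).max()
            if best is None or c<best[0]: best=(c,o)
    return best[1]
def pick(k):
    x,y,h=S[k]; z=.006+h-.033
    arm.command_gripper(min(1,(D[k]+.032)/.087),30)
    o=ori([x,y,UP]); arm.goto([x,y,UP],o)
    arm.move_linear([x,y,z+.05],rate=.2)
    hit=arm.move_linear([x,y,z],rate=.08,max_force=8)
    print("hit",hit,arm.read_ee_pos(),z)
    if hit: return False
    arm.command_gripper(0,30); print("width mm",arm.read_grip_width()*87, D[k]*1e3)
    arm.move_linear([x,y,UP],rate=.15); print("width",arm.read_grip_width()*87,arm.read_contact_force().round(2),arm.read_t())
    return True
def place(k,dx=0,dy=0):
    x,y=P[k]; x+=dx;y+=dy; z=.020+S[k][2]-.033
    arm.goto([x,y,UP],ori([x,y,UP]))
    print("w",arm.read_grip_width()*87)
    arm.move_linear([x,y,z+.03],rate=.2)
    hit=arm.move_linear([x,y,z-.002],rate=.03,max_force=5)
    print("touch",hit,arm.read_ee_pos(),"z exp",z)
def release(k):
    arm.command_gripper((D[k]+.025)/.087,30); print("rel",arm.read_grip_width()*87)
    p=arm.read_ee_pos(); arm.pause(.3); arm.move_linear([p[0],p[1],UP],rate=.2); print(arm.read_t())
def snap(n):
    for c in("scene","top"):
        s=arm.snapshot(c); cv2.imwrite(f"pics/{n}_{c}.png",s["frame"]); np.savez(f"{n}_{c}.npz",**s)
E
python3 - <<'E'
from job import *
p=arm.read_ee_pos(); arm.move_linear([p[0],p[1],.25],rate=.2)
pick("XL"); snap("a"); print(arm.read_ee_pos(),arm.read_ee_rot(),arm.read_qpos().round(2))
E
```

```text
hit False [0.55690524 0.26411785 0.05316024] 0.053000000000000005
width mm 36.29904543461551 40.0
width 36.08285514581336 [ 0.2  -0.23 -4.12] 7.9
[0.55625583 0.26335213 0.20878274] [ 3.14081354e+00  1.10303141e-04 -2.98057155e-03] [ 0.35  0.45 -1.12  1.49  0.4   1.46 -0.77]
```

```bash
python3 - <<'E'
import cv2,numpy as np
a=cv2.imread("pics/a_scene.png"); b=cv2.imread("pics/a_top.png")
cv2.imwrite("pics/a_c.png",np.hstack([cv2.resize(a[80:280,260:460],(400,400)),cv2.resize(b[130:330,60:260],(400,400))]))
E
```

```text
(no output)
```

View pics/a_c.png

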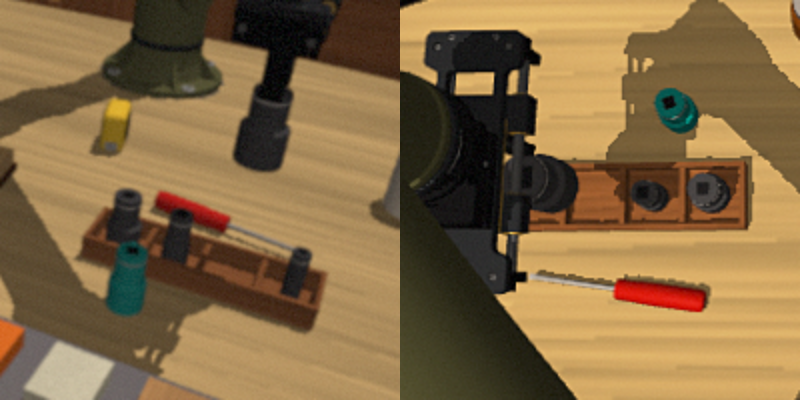

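The crops show the XL socket upright between the fingers and clear of the tray, with the other three sockets still standing in it. The width reads 36 mm against a true 40, so that reading has an offset of a few mm. I'll place it now.

```bash
python3 - <<'E'
from job import *
place("XL"); snap("b")
a=cv2.imread("pics/b_scene.png"); b=cv2.imread("pics/b_top.png")
cv2.imwrite("pics/b_c.png",np.hstack([cv2.resize(a[80:230,130:280],(400,400)),cv2.resize(b[180:330,260:410],(400,400))]))
E
```

```text
w 36.305342528970456
touch True [ 0.50238319 -0.10539672  0.06697299] z exp 0.067
```

View pics/b_c.png

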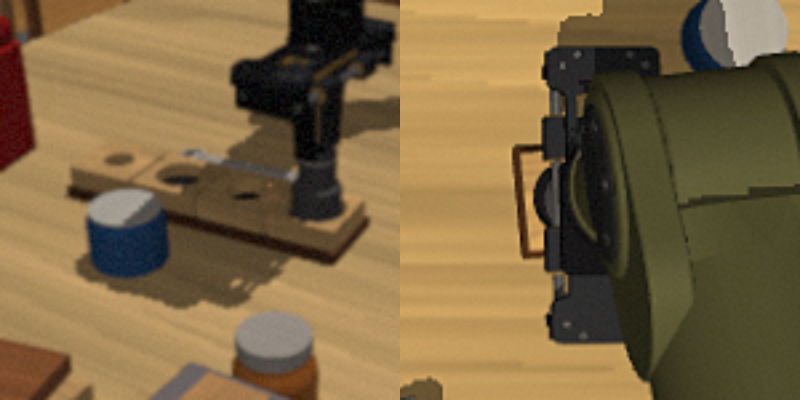

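The socket stands inside the rightmost pocket, and contact came at the expected floor height. I'll release it, then measure it in both cameras from above the tray.

```bash
cat >> job.py <<'E'
def check(n):
    s=arm.snapshot("top"); cv2.imwrite(f"pics/{n}_top.png",s["frame"]); np.savez(f"{n}_top.npz",**s)
    W=cloud(s);H=W[...,2]
    for k in P:
        for src,b in(("tray",.006),("rack",.020)):
            c=S[k][:2] if src=="tray" else P[k]; zt=b+S[k][2]
            m=(abs(H-zt)<.004)&(np.hypot(W[...,0]-c[0],W[...,1]-c[1])<.03)
            if m.sum()<30: continue
            p=W[m][:,:2].astype(np.float32); q,r=cv2.minEnclosingCircle(p)
            print(k,src,"xy",np.round(q,4),"off mm",np.round((np.array(q)-c)*1e3,1),"r",round(r*1e3,1),"top z",np.median(W[m][:,2]).round(4),zt,m.sum())
    return s
E
python3 - <<'E'
from job import *
release("XL")
x,y,_=S["L"]; arm.goto([x,y,UP],ori([x,y,UP])); s=check("c")
a=ortho(s,0.1,0.42,.6,-.42,-.02); cv2.imwrite("pics/c_r.png",s["frame"])
E
```

```text
rel 64.7542824096905
13.1
XL rack xy [ 0.5003 -0.1057] off mm [-2.  -0.2] r 20.3 top z 0.0999 0.1 312
L tray xy [0.5646 0.1287] off mm [ 1.8 -4.6] r 15.4 top z 0.0798 0.08 98
```

View pics/c_r.png

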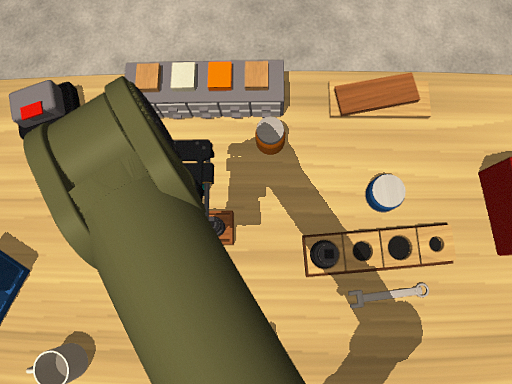

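XL stands in its pocket at (325,253), 2 mm off in the camera frame and at the right height, so it has clearance. The L reading there is partly hidden by the arm, so I'm keeping the first one. Next is L.

```bash
python3 - <<'E'
from job import *
if pick("L"):
    place("L",dx=.001); print(arm.read_contact_force().round(2))
E
```

```text
hit False [0.56294092 0.1335841  0.04715093] 0.047
width mm 29.236897584056145 33.0
width 28.841093031879062 [-0.21 -0.09 -4.12] 18.05
w 28.76808834263265
touch True [ 0.51667356 -0.26866428  0.06098106] z exp 0.061
[0.65 0.69 4.34]
```

```bash
python3 - <<'E'
from job import *
release("L")
x,y,_=S["M"]; arm.goto([x,y,UP],ori([x,y,UP])); s=check("d")
if pick("M"):
    place("M",dx=.001)
E
```

```text
rel 58.0476387639941
23.2083
XL rack xy [ 0.5008 -0.1052] off mm [-1.5  0.3] r 20.0 top z 0.0998 0.1 311
M tray xy [0.5579 0.1964] off mm [-0.8  0.1] r 14.1 top z 0.0735 0.07400000000000001 132
L rack xy [ 0.5163 -0.2681] off mm [0.8 0.7] r 17.2 top z 0.0938 0.094 204
hit False [0.55885647 0.19659475 0.0411545 ] 0.04100000000000001
width mm 0.4857495261575215 27.0
width 0.42935332620623184 [ 0.17 -0.49  0.03] 29.4083
w 0.2847690885823561
touch False [ 0.5101935  -0.18752703  0.05321646] z exp 0.05500000000000001
```

L is well seated (offset 0.8, 0.7 mm), but the jaws shut to 0 mm on M, so that grasp missed. I'll back up and look.

```bash
python3 - <<'E'
from job import *
p=arm.read_ee_pos(); arm.move_linear([p[0],p[1],UP],rate=.2); snap("e"); check("e2")
a=cv2.imread("pics/e_scene.png"); b=cv2.imread("pics/e_top.png")
cv2.imwrite("pics/e_c.png",np.hstack([cv2.resize(a[140:260,290:440],(400,320)),cv2.resize(b[170:290,100:250],(400,320))]))
E
```

```text
XL rack xy [ 0.5004 -0.1059] off mm [-1.9 -0.4] r 20.2 top z 0.0997 0.1 309
M tray xy [0.5583 0.1961] off mm [-0.4 -0.2] r 13.6 top z 0.0737 0.07400000000000001 131
S tray xy [0.5573 0.3338] off mm [0.3 0.8] r 10.5 top z 0.07 0.07 75
```

View pics/e_c.png

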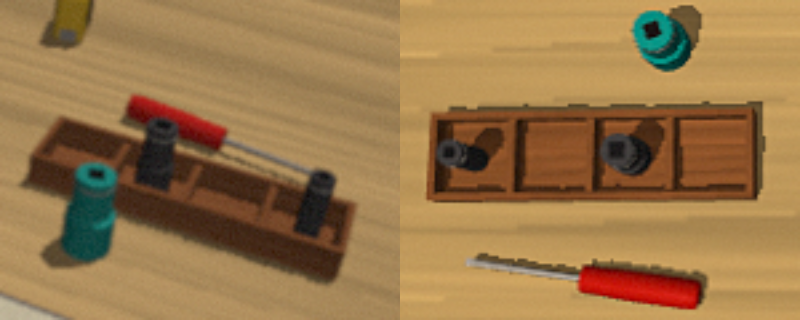

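View pics/e_scene.png

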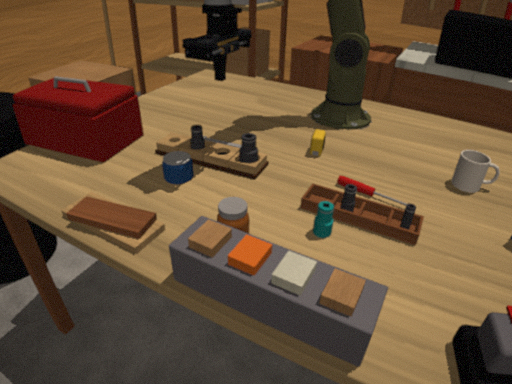

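M is still standing in its bay, at nearly the same position (0.4 mm change), so the miss needs explaining. I'll retry in stages, taking pictures with the fingers around it before closing.

```bash
python3 - <<'E'
from job import *
k="M";x,y,h=S[k]; y=.1962; z=.006+h-.033
arm.command_gripper(.7,30); print(arm.read_grip_width()*87)
o=ori([x,y,UP]); print(o); arm.goto([x,y,UP],o)
arm.move_linear([x,y,z+.05],rate=.2)
print(arm.move_linear([x,y,z],rate=.08,max_force=8),arm.read_ee_pos(),arm.read_ee_rot(),arm.read_grip_width()*87,arm.read_contact_force().round(2))
snap("f")
a=cv2.imread("pics/f_scene.png"); b=cv2.imread("pics/f_top.png")
cv2.imwrite("pics/f_c.png",np.hstack([cv2.resize(a[120:270,280:430],(400,400)),cv2.resize(b[150:300,100:250],(400,400))]))
E
```

```text
60.56994041435822
[3.14159265 0.         0.        ]
False [0.55883568 0.19650446 0.04115505] [-3.14121993e+00 -3.36966382e-04 -3.04685007e-04] 61.06911284651625 [-1.13 -0.17 -0.99]
```

View pics/f_c.png

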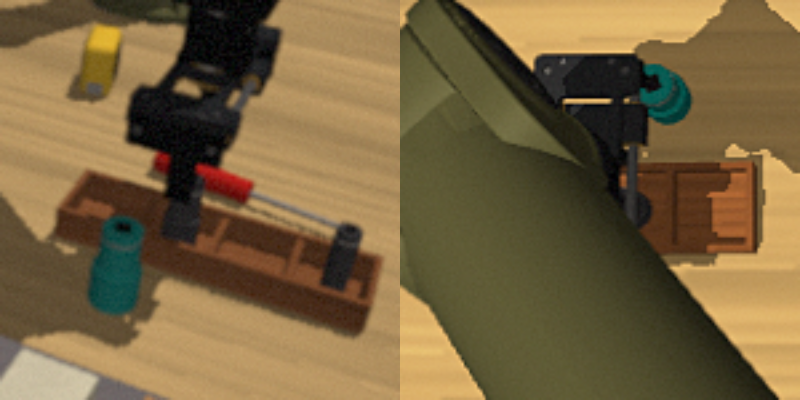

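The fingers are down on both sides of M at (180,220) in the left crop, and the body is above the turquoise piece. I'll close and read the width.

```bash
python3 - <<'E'
from job import *
for o in (.4,.3,.0):
    arm.command_gripper(o,30); print(o,arm.read_grip_width()*87,arm.read_contact_force().round(2),arm.read_ee_pos().round(4))
snap("g")
a=cv2.imread("pics/g_scene.png"); b=cv2.imread("pics/g_top.png")
cv2.imwrite("pics/g_c.png",np.hstack([cv2.resize(a[120:270,280:430],(400,400)),cv2.resize(b[150:300,100:250],(400,400))]))
E
```

```text
0.4 35.16095894844599 [-0.2  -0.34  0.1 ] [0.5587 0.1962 0.041 ]
0.3 26.29667286191997 [0.24 0.09 1.04] [0.559  0.1963 0.0412]
0.0 0.5573413740143565 [ 3.34 -1.03 12.92] [0.5631 0.1976 0.0447]
```

View pics/g_c.png

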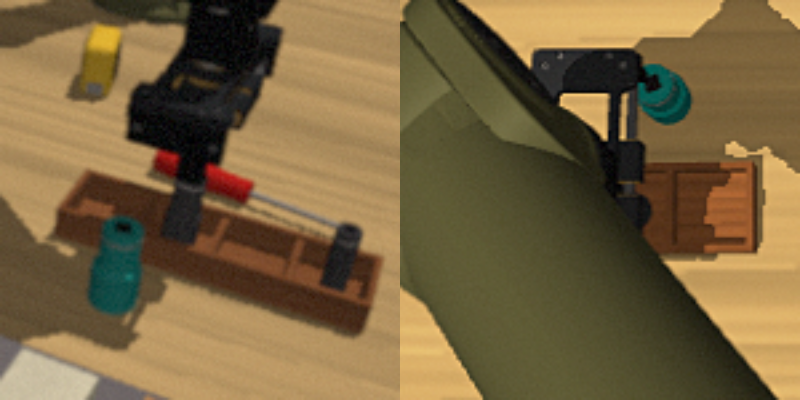

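```bash
python3 - <<'E'
from job import *
for n in("f","g"):
  a=[]
  for c,(r0,c0) in(("scene",(120,280)),("top",(150,100))):
    s=dict(np.load(f"{n}_{c}.npz")); im=cv2.resize(s["frame"][r0:r0+150,c0:c0+150],(400,400),interpolation=cv2.INTER_CUBIC)
    im=cv2.convertScaleAbs(im,alpha=2.2,beta=10)
    for X,col in(((.559,.1963,.041),(0,0,255)),((.559,.1963,.074),(0,255,255)),((.559,.1963,.111),(255,0,255)),((.532,.1963,.041),(0,255,0)),((.586,.1963,.041),(255,0,0))):
        u=(proj(s,X)[0]-[c0,r0])*400/150; cv2.circle(im,tuple(int(v) for v in u),4,col,1)
    a.append(im)
  cv2.imwrite(f"pics/{n}_m.png",np.hstack(a))
E
```

```text
(no output)
```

View pics/f_m.png

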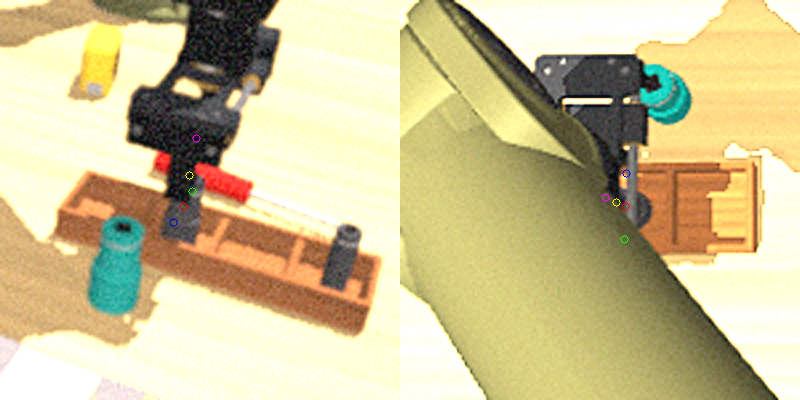

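View pics/g_m.png

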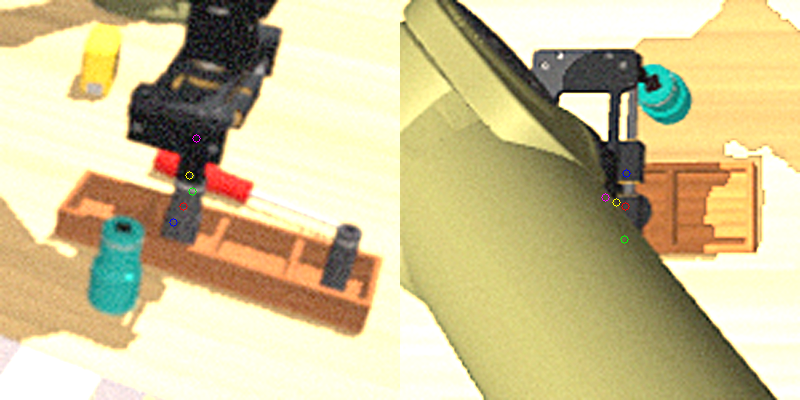

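```bash
python3 - <<'E'
from job import *
s=dict(np.load("e_scene.npz")); W=cloud(s)
print(proj(s,(.51,-.1875,.2088)),proj(s,(.51,-.1875,.24)))
for v in range(60,86,2): print(v,W[v,220].round(3), s["frame"][v,220])
s=dict(np.load("a_scene.npz")); W=cloud(s)
print("TCP, grasp-top",proj(s,[(.5563,.2634,.2088),(.5563,.2634,.2418),(.5563,.2634,.1618)]))
im=cv2.resize(s["frame"][80:180,350:450],(600,600),interpolation=cv2.INTER_CUBIC); cv2.imwrite("pics/a_z.png",cv2.convertScaleAbs(im,alpha=2.5))
E
```

```text
[[220.41845267  91.38415668]] [[220.0336395   79.59113121]]
60 [ 0.522 -0.177  0.294] [19 18 19]
62 [ 0.521 -0.178  0.288] [1 0 0]
64 [ 0.523 -0.177  0.284] [ 4  8 15]
66 [ 0.522 -0.178  0.279] [11  5  9]
68 [ 0.522 -0.178  0.274] [10  9  4]
70 [ 0.523 -0.178  0.269] [19 17 18]
72 [ 0.523 -0.178  0.264] [15 14 17]
74 [ 0.518 -0.182  0.257] [0 0 8]
76 [ 0.521 -0.18   0.253] [0 1 5]
78 [ 0.519 -0.181  0.248] [0 0 0]
80 [ 0.52  -0.181  0.243] [40 55 69]
82 [-0.093 -0.606  0.002] [ 92 136 170]
84 [-0.07  -0.59   0.002] [ 88 133 165]
TCP, grasp-top [[393.6386176  139.02694662]
 [397.18097019 124.03081946]
 [388.77138106 159.24963213]]
```

View pics/a_z.png

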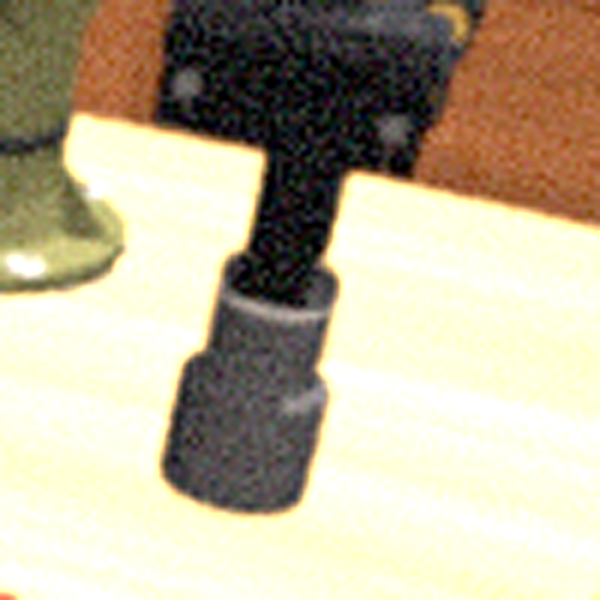

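The scene view shows the fingers gripping only the top few mm of the XL socket. Depth also puts the real fingertips at about z=.242 while the reported TCP is at .209. I'll measure this offset properly, both open and closed.

```bash
python3 - <<'E'
from job import *
p=arm.read_ee_pos(); arm.command_gripper(.4,30)
arm.move_linear([.5587,.1962,UP],rate=.2)
for op in(1.0,.6,0.):
    arm.command_gripper(op); s=arm.snapshot("scene"); W=cloud(s); e=arm.read_ee_pos(); 
    m=(np.hypot(W[...,0]-e[0],W[...,1]-e[1])<.075)&(W[...,2]>.12)
    z=np.sort(W[m][:,2]); print(op,e.round(4),arm.read_grip_width()*87,"low z",z[[0,5,10,20,40]].round(4))
    # width profile
    for a in np.arange(.20,.36,.01):
        q=W[m&(abs(W[...,2]-a)<.005)]; 
        if len(q): print(round(a,3),len(q),"x",q[:,0].min().round(3),q[:,0].max().round(3),"y",q[:,1].min().round(3),q[:,1].max().round(3))
    cv2.imwrite(f"pics/h{int(op*10)}.png",cv2.convertScaleAbs(cv2.resize(s["frame"][40:240,280:480],(400,400)),alpha=2))
np.savez("h_scene.npz",**s)
check("h")
cv2.imwrite("pics/h_all.png",np.hstack([cv2.imread("pics/h10.png"),cv2.imread("pics/h0.png")]))
E
```

```text
1.0 [0.5587 0.1962 0.21  ] 86.65959047437612 low z [0.2412 0.2419 0.2424 0.2434 0.2453]
0.24 36 x 0.512 0.614 y 0.187 0.208
0.25 96 x 0.509 0.615 y 0.186 0.207
0.26 98 x 0.511 0.616 y 0.185 0.207
0.27 57 x 0.519 0.617 y 0.185 0.207
0.28 66 x 0.609 0.619 y 0.185 0.207
0.29 63 x 0.607 0.62 y 0.185 0.207
0.3 46 x 0.609 0.624 y 0.185 0.208
0.32 47 x 0.494 0.62 y 0.213 0.234
0.33 128 x 0.489 0.622 y 0.214 0.235
0.34 35 x 0.491 0.593 y 0.174 0.226
0.35 303 x 0.488 0.634 y 0.171 0.232
0.6 [0.5587 0.1962 0.21  ] 52.519225707597556 low z [0.2401 0.2419 0.2422 0.2433 0.2461]
0.24 32 x 0.528 0.598 y 0.186 0.208
0.25 84 x 0.526 0.598 y 0.184 0.207
0.26 87 x 0.522 0.598 y 0.184 0.208
0.27 72 x 0.524 0.599 y 0.186 0.207
0.28 63 x 0.59 0.601 y 0.185 0.208
0.29 57 x 0.595 0.605 y 0.185 0.208
0.3 2 x 0.603 0.606 y 0.203 0.205
0.31 2 x 0.529 0.618 y 0.225 0.231
0.32 57 x 0.503 0.622 y 0.217 0.235
0.33 133 x 0.503 0.621 y 0.216 0.235
0.34 38 x 0.494 0.597 y 0.178 0.231
0.35 304 x 0.491 0.634 y 0.17 0.231
0.0 [0.5587 0.1962 0.21  ] 0.8065008584271784 low z [0.2406 0.2426 0.2429 0.2447 0.248 ]
0.24 22 x 0.554 0.571 y 0.185 0.208
0.25 63 x 0.552 0.572 y 0.185 0.208
0.26 64 x 0.552 0.572 y 0.184 0.208
0.27 59 x 0.551 0.573 y 0.184 0.208
0.28 59 x 0.555 0.577 y 0.185 0.208
0.29 3 x 0.575 0.576 y 0.189 0.199
0.31 1 x 0.569 0.569 y 0.233 0.233
0.32 42 x 0.531 0.597 y 0.226 0.234
0.33 93 x 0.496 0.603 y 0.219 0.235
0.34 70 x 0.492 0.592 y 0.178 0.233
0.35 304 x 0.488 0.634 y 0.171 0.233
XL rack xy [ 0.5011 -0.1056] off mm [-1.2 -0.1] r 20.3 top z 0.0997 0.1 316
M tray xy [0.5588 0.1966] off mm [0.1 0.3] r 13.8 top z 0.0736 0.07400000000000001 132
L rack xy [ 0.5162 -0.2685] off mm [0.7 0.3] r 17.1 top z 0.094 0.094 209
```

View pics/h_all.png

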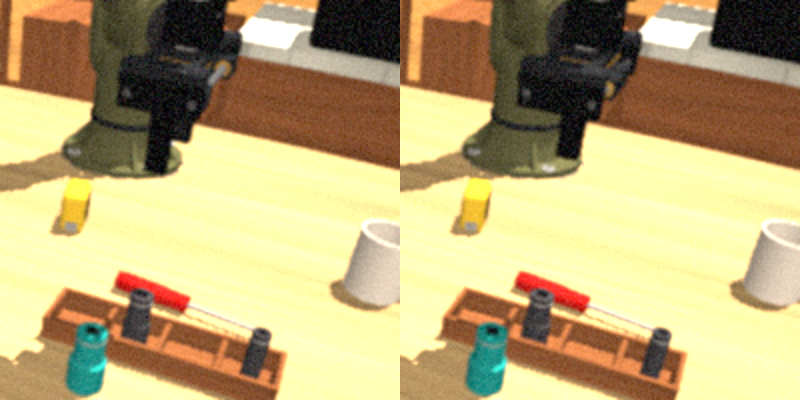

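The reported TCP lies a steady 31 mm below the real fingertips: tips at .241 open or closed with TCP at .210, and the body about 70 mm above the tips. I'll command z 31 mm lower so the pads overlap the socket by 22 mm. M and S are undisturbed, and XL and L are seated.

```bash
sed -i 's/z=.006+h-.033/z=.006+h-.022-.031/; s/z=.020+S\[k\]\[2\]-.033/z=.020+S[k][2]-.022-.031/; s/print("width",arm/ok=arm.read_grip_width()>.15; print("width",arm/; s/    return True/    return ok/' job.py
sed -i 's/\[x,y,z+.05\]/[x,y,z+.06]/' job.py
python3 - <<'E'
from job import *
if pick("M"):
    place("M",dx=.001); print(arm.read_contact_force().round(2))
    snap("k"); s=dict(np.load("k_scene.npz")); cv2.imwrite("pics/k.png",cv2.convertScaleAbs(cv2.resize(s["frame"][60:210,130:280],(600,600)),alpha=2))
E
```

```text
hit False [0.55899221 0.19664239 0.02135481] 0.02100000000000001
width mm 26.081355558633707 27.0
width 26.26975266085231 [ 0.8   0.86 -2.62] 50.575
w 25.91248472072951
touch True [ 0.50979414 -0.18740734  0.03497401] z exp 0.035
[0.55 0.69 4.66]
```

View pics/k.png

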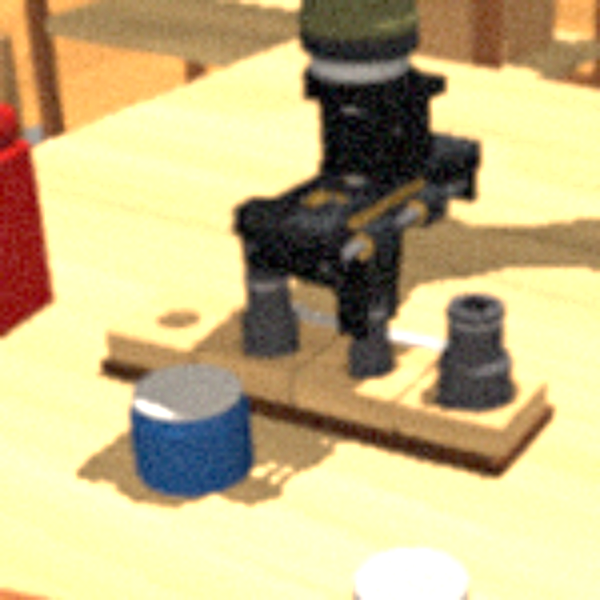

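M is gripped properly, with the width at 26 mm, and sits on its pocket floor; the gripper clears L. I'll release it, check, then take S.

```bash
python3 - <<'E'
from job import *
release("M")
x,y,_=S["S"]; arm.goto([x,y,UP],ori([x,y,UP])); check("m")
if pick("S"):
    place("S",dx=.001); print(arm.read_contact_force().round(2),arm.read_grip_width()*87)
    snap("n"); s=dict(np.load("n_scene.npz")); cv2.imwrite("pics/n.png",cv2.convertScaleAbs(cv2.resize(s["frame"][60:210,130:280],(600,600)),alpha=2))
E
```

```text
rel 51.584447009475575
56.0083
XL rack xy [ 0.5004 -0.1058] off mm [-1.9 -0.3] r 20.3 top z 0.0998 0.1 314
M rack xy [ 0.5103 -0.1856] off mm [1.3 1.9] r 13.2 top z 0.0879 0.08800000000000001 134
L rack xy [ 0.5158 -0.2683] off mm [0.3 0.5] r 16.8 top z 0.0939 0.094 211
S tray xy [0.5567 0.3332] off mm [-0.3  0.2] r 10.6 top z 0.0697 0.07 73
hit False [0.5572222  0.33340184 0.01742204] 0.017000000000000008
width mm 19.76289185705275 22.0
width 19.915069731020438 [ 0.42  0.02 -1.2 ] 62.3333
w 19.81137701967084
touch True [ 0.52329171 -0.3503486   0.0309717 ] z exp 0.031000000000000007
[-0.68  0.09  5.36] 19.934739275617545
```

View pics/n.png

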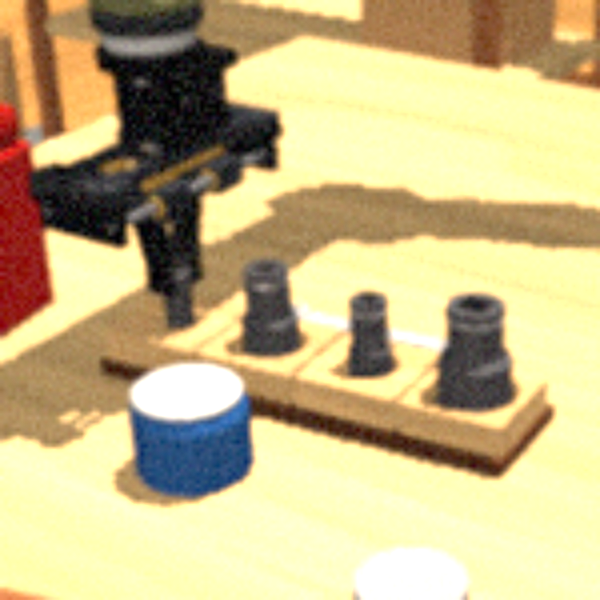

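S is in its pocket at (180,325) in the crop and touched down at the expected height; the other three stand upright. I'll release it and check all four from clear of the rack.

```bash
python3 - <<'E'
from job import *
release("S")
arm.goto([.55,.15,.25],ori([.55,.15,.25])); snap("z"); check("z2")
a=cv2.imread("pics/z_scene.png"); b=cv2.imread("pics/z_top.png")
cv2.imwrite("pics/z_c.png",np.hstack([cv2.resize(a[100:250,130:280],(400,400)),cv2.resize(b[100:290,250:460],(400,400))]))
E
```

```text
rel 46.76623830099251
68.8083
XL rack xy [ 0.5006 -0.1056] off mm [-1.7 -0.1] r 20.1 top z 0.0998 0.1 312
M rack xy [ 0.5104 -0.1856] off mm [1.4 1.9] r 13.6 top z 0.0881 0.08800000000000001 135
L rack xy [ 0.516 -0.268] off mm [0.5 0.8] r 16.9 top z 0.0939 0.094 208
S rack xy [ 0.5219 -0.3484] off mm [-0.6  2.1] r 10.9 top z 0.0838 0.084 84
```

View pics/z_c.png

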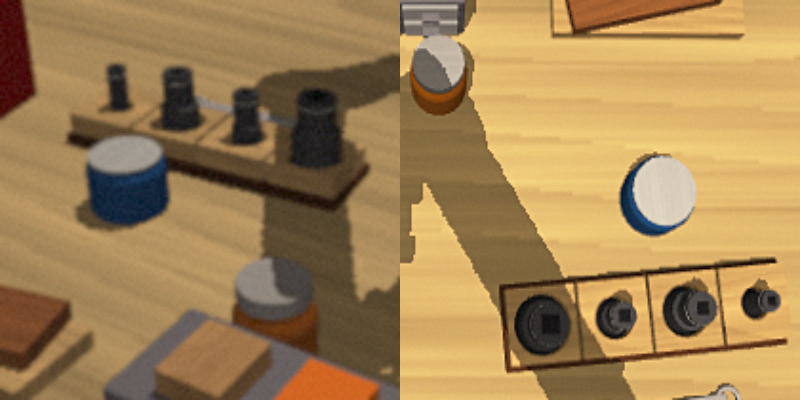

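All four sockets stand upright at the right height, about 2.4 mm or less from their pocket centres. The jar and tin are standing and the arm is clear, so I'm handing in.

```bash
python3 -c "
from cell import arm
arm.finish_job(); print(arm.read_t())"
```

```text
the job is handed in; nothing more can be done
the job is handed in; nothing more can be done
```

All four sockets are in their own pockets, moved in the order XL, L, M, S and released. I handed the job in after about 70 s of the 120 s allowed; it reports no verdict.

**Last check:** the top camera put every socket within about 2.4 mm of its pocket centre, against the 9 mm limit. Top heights were within 0.3 mm of those expected for standing on the pocket floor. The jar and tin were standing, the turquoise look-alike was left alone, and the arm was clear of everything.

**What failed or disagreed:**
- **Missed grasp:** my first grasp of M closed on nothing, and the script still took the empty gripper down over M's pocket. A second try also missed. M stayed upright in its bay.
- **Cause:** the camera depth showed the real fingertips about 31 mm above the reported tool position. XL and L had been held only by their top few millimetres, but both seated correctly. I lowered the commanded height by 31 mm for M and S, and both then gripped properly.
- **Gripper width:** the reading came out 1 to 4 mm under the true diameters, most for XL and L. I used it only to tell whether something was held.

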